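# Snap the trial weight onto the impeller's rim

## Robot

A 7-joint arm with a two-finger parallel gripper is mounted at the origin on the work surface. World frame = base frame: x ahead of the robot, y to its left, z up, the work surface at z = 0. Lengths are in m, angles in rad, forces in N, time in s.
With the tool pointing down it reaches from about 0.4 to 0.875 m from the base axis. Payload 19.3 kg.
Tool frame: the origin (TCP) lies at the very end of the fingers, on their centre line; the grasp point (between the pads) lies 19 mm behind it; z points along the fingers, y is the line along which they close (so a half turn about z gives the same grasp; the last joint's range is limited). The gripper opens to 85 mm and grips with 20 to 120 N. Pads are 22 mm wide; open, the fingers measure 114 mm over their backs; the gripper's body (76 mm by 85 mm) begins 54 mm behind the grasp point. The pads swing forward as they close: fully open they stand 13 mm farther back than shut.
Start: joints at [-1.412, 0.521, -0.036, 1.599, 0.021, 1.021, -0.113], TCP at [0.142, 0.609, 0.231] pointing down, gripper open.
Joint ranges: [-2.91, 2.91], [-0.3, 2.13], [-1.5, 1.42], [0.17, 2.43], [-1.26, 4.41], [0.16, 1.93], [-2.52, 2.52]. Speed limits (rad/s): [1.89, 1.89, 2.39, 2.39, 3.01, 3.01, 3.01].

## Interface

Orientations are given as [roll, pitch, yaw] about the fixed x, y, z axes, in that order (R = Rz(yaw) Ry(pitch) Rx(roll)).
In Python, from workcell import monitor, optics, job_done gives the robot as it stands.
- The arm moves only by the shell command python3 -m handwheel 'ROWS' [FORCE]. ROWS is JSON, a list of rows, each an object of numbers: "dx", "dy", "dz": the shift along the tool's x, y, z in cm; "wx", "wy", "wz": the turn, a rotation vector about the tool's x, y, z in rad; "claw": the opening in per cent of the stroke, from 0 (shut) to 100 (fully open). A call has 1 to 8 rows; each row shifts and turns the commanded pose from where the row before left it, along the tool's axes as they then stand; what a row does not reach is not made up. A row lasts 1/8 s, in which the tool goes at most 62.5 mm and 10.7 degrees, less where a joint would pass 70% of its speed; a pose out of reach is approached as far as the arm can. A call with a gripper value outside its range is refused whole. The fingers move at their own pace and stop on an object; FORCE is the grip in N (left out, the last holds). Time passes only in rows, so rows that do not move let the fingers close. It gives the time, the measured TCP pose, the force, the opening and the grip force at its end, in the units of the state.
- monitor.observe(): the state, without advancing time (a new reading comes with each control period).
- optics.grab_frame(name): name is "side" or "top"; returns a dict with "frame" (420x560x3 uint8, blue, green, red), "fovy" (degrees; the focal length in pixels is half the picture's height over the tangent of half this angle, whatever the lens; pixels are square), "cx", "cy" (the principal point, pixels), "R" (3x3) and "t" (3): a world point X has camera coordinates R X + t. Camera axes: x right, y down, z forward; pixel columns grow to the right and rows downward; lengths in m; the calibration is good to about 2 mm. A picture is of the moment at which its call begins. There is no depth.
- job_done(): hands the job in; it is judged then, once.
Trained networks look in the newest picture that a camera, given by its name, has taken for a name from the list of things; names that differ only in an ending like _2 or _b are one class to them, and where a whole thing is asked for, a point or a joint stands for the part that bears it (a point fixed in the world has none). Each returns a list of dicts, best first, with "p" (0 to 1); they miss things now and then, are a little off and sometimes report something else, mostly with a low value. They report only what shows in the picture. A call takes as long as a camera call. They do not tell look-alikes from the thing itself.
- optics.masks_of(name, camera): "region" (420x560 bool, what is visible of it) and "rect" ([left, top, width, height] in pixels, round what is visible of it).
The state is a dict: "clock": time; "qpos": joint angles; "qd": joint speeds; "joint_efforts": joint torques, N m; "position": TCP position; "tool_rot": TCP orientation; "force": force on the tool from outside, world axes, zero at the start; "moment": the same for the moment, N m; "grip_width": finger opening in m; "finger_force": force on a finger pad.
Only numpy, scipy, OpenCV 4.12 (cv2) and the standard library are available. Lean on these libraries where they do the work, as an engineer would, in place of code of your own. Each camera call takes 0.05 s, during which the arm holds its last target. There are 200 camera calls.

## Task

The impeller has come to rest on the balancing stand with its light side up. Take the longer of the two zinc clip-on weights and clip it over the beaded rim at the very top, in line with the rim and straight above the arbor: press down until the hooks snap past the bead and the weight sits fully home, and finish while still holding it and pressing it down firmly. Do not let the impeller turn, and leave everything else where it lies.

Things in the scene. Friction and masses are not known exactly. Their poses are not given: they have to be found in the camera images.
- long_weight_center (a point): Centre of the longer zinc clip-on weight (loose, 167 g), standing: an upside-down U saddle 56 long (its y), 26 wide (x), 36 high (z up); the point is 18 up. The top 12 is a solid block; below is a channel 17 wide, open at both ends, flared to 22 in the lowest 5, between four feet 4.5 thick. Both ways round are the same. Grip it across its 26 width.
- long_weight_seat (a point): Same weight: middle of its seat, the channel's roof, 24 above its underside and 6 above its centre. 12.5 below the seat a spring clip's two steel hooks stand in 20 long windows in the long sides: round noses of radius 2, 7 apart. The clip floats 3 sideways and the hooks spring outwards, but never past the weight's sides.
- rim_top (a point): Topmost point of the impeller's rim, fixed, 230 above the cabinet top and 100 above the arbor's axis. Its x lies along the arbor (across the rim), its y along the rim, z up. The rim is a round oiled bead 11 thick on a 4 thick shroud. Vanes on the +x side end 30 below it; the stand ends 45 or more below it. Weight home: its seat point on this point, axes parallel (either way round).
- rim_side (a point): Point on the impeller's edge, a quarter turn from its top (up to 0.3 rad more or less), 100 from the axis. It turns with the impeller, which a brake on the arbor holds against 0.8 N m (8 N along the rim).
- impeller: Bronze impeller, 200 in diameter, on a brass arbor (20 thick, 220 long, along x); origin on the axis in the rim's plane, 130 above the cabinet top. Pushed straight down on the rim, the weight's hooks meet the bead 12 above home; the push rises to about 10 N some 9 to 10 above home, drops suddenly about 8 above home, then rises again when the seat meets the bead.
- short_weight_center (a point): Centre of the shorter clip-on weight: the same saddle, but 30 long (its y), 26 wide and 36 high, 82 g. Not to be used.
- sleeve_center (a point): Centre of a bronze shaft sleeve standing upright: 52 outside diameter, 60 high. Leave it.
- mallet_head (a point): Centre of the head of a mallet lying down: red rubber head 54 thick and 84 long, wooden handle 190 long towards its -x. Leave it.
- mirror_stem (a point): Middle of the stem of an inspection mirror lying flat, 206 long along its x, 15 high: round mirror of 42 at +x, black handle at -x. Leave it.
There are look-alikes about, which are no part of the job. What is shaped like the part that bears long_weight_center but red is not meant.

How it is judged:
By the outcome, as a careful person would: the job done as asked, in the order asked, and still so for the second after the job is handed in, while the arm keeps its last pose, push and grip.
It also fails if it takes over 46 s, if anything falls off the work surface, if the arm or the gripper's body presses on something with over 40 N, if the wrist force passes 120 N, or if a joint passes its speed limit or range.

## Working session

There is one attempt and no reset: what is moved stays moved. The work goes in short steps, Python scripts to look and compute and a shell command to move; the robot and the scene stay as the last step left them, time stands still between calls to the robot, and variables do not carry over. Pictures are saved under pics/ and viewed, at most 10 in all, crops included, and the job is handed in when it is done.

```bash
mkdir -p pics
cat > h.py <<'E'
import numpy as np, cv2
from workcell import monitor, optics, job_done
def K(f):
    fl=f["frame"].shape[0]/2/np.tan(np.radians(f["fovy"])/2)
    return fl
def proj(f,X):
    c=np.asarray(f["R"])@np.asarray(X,float)+np.asarray(f["t"]); fl=K(f)
    return np.array([f["cx"]+fl*c[0]/c[2],f["cy"]+fl*c[1]/c[2]])
def ray(f,u,v):
    R=np.asarray(f["R"]);fl=K(f)
    return -R.T@np.asarray(f["t"]), R.T@np.array([(u-f["cx"])/fl,(v-f["cy"])/fl,1])
def onz(f,u,v,z):
    o,d=ray(f,u,v); return o+d*(z-o[2])/d[2]
E
python3 - <<'E'
from h import *
np.set_printoptions(precision=4,suppress=True)
s=monitor.observe()
print({k:s[k] for k in("clock","position","tool_rot","force","grip_width")})
for n in("side","top"):
    f=optics.grab_frame(n); cv2.imwrite(f"pics/{n}0.png",f["frame"])
    print(n,f["fovy"],f["cx"],f["cy"],-np.asarray(f["R"]).T@f["t"],f["R"])
    for o in("long_weight_center","short_weight_center","impeller","sleeve_center","mallet_head","mirror_stem"):
        for m in optics.masks_of(o,n): print(o,round(m["p"],2),m["rect"])
E
```

```text
{'clock': 0.0, 'position': array([0.1417, 0.6084, 0.2307]), 'tool_rot': array([-3.1404,  0.0001,  2.9128]), 'force': array([-0.142 ,  0.2201,  0.0541]), 'grip_width': 0.08539067863724069}
side 44.802108933511334 280.68691953878925 214.03427863153337 [0.2427 0.7479 0.993 ] [[-0.9307 -0.3657 -0.0079]
 [-0.2517  0.6559 -0.7117]
 [ 0.2654 -0.6603 -0.7025]]
long_weight_center 0.86 [306.5, 283.4, 23.3, 21.2]
long_weight_center 0.71 [267.0, 267.6, 22.3, 26.6]
long_weight_center 0.7 [268.0, 304.0, 24.9, 28.8]
short_weight_center 0.52 [246.0, 366.3, 16.8, 24.6]
impeller 0.86 [279.5, 151.3, 86.2, 77.0]
sleeve_center 0.55 [197.0, 282.5, 24.9, 29.3]
mallet_head 0.74 [97.2, 371.5, 109.8, 47.9]
mallet_head 0.73 [196.2, 281.4, 27.7, 30.0]
mirror_stem 0.71 [327.4, 164.9, 68.9, 8.3]
top 53.64427104242254 277.8135339231018 203.99386228920778 [ 0.4378 -0.03    1.3037] [[-0.025  -0.9996  0.0115]
 [-0.9951  0.0237 -0.0963]
 [ 0.096  -0.0138 -0.9953]]
long_weight_center 0.71 [240.0, 209.0, 15.4, 9.5]
long_weight_center 0.55 [241.2, 240.0, 11.4, 18.1]
long_weight_center 0.42 [208.4, 221.4, 17.5, 14.9]
impeller 0.72 [122.8, 135.3, 37.2, 74.3]
impeller 0.57 [298.3, 179.9, 64.9, 73.5]
sleeve_center 0.52 [205.5, 164.8, 16.5, 20.2]
sleeve_center 0.41 [120.3, 138.2, 37.3, 72.9]
mallet_head 0.93 [122.1, 136.7, 36.2, 74.2]
mallet_head 0.48 [202.6, 163.6, 20.9, 19.6]
mirror_stem 0.56 [395.1, 203.9, 21.5, 65.3]
```

View pics/side0.png

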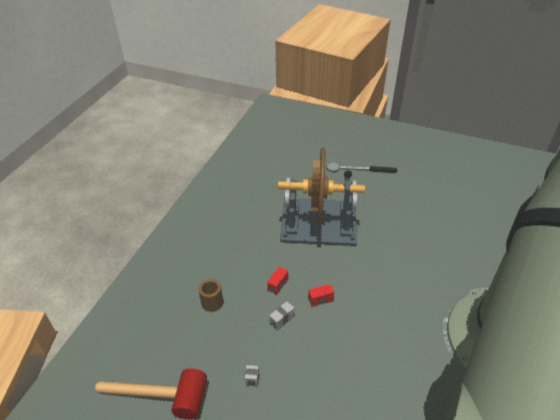

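View pics/top0.png

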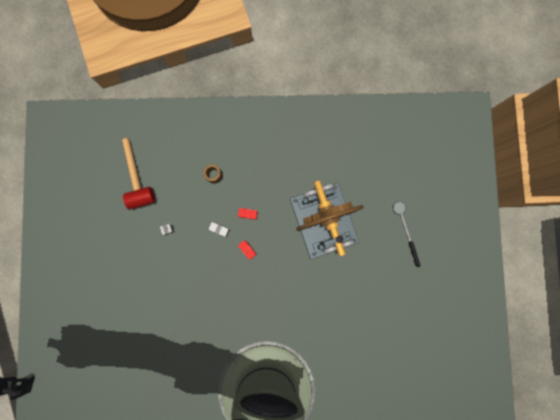

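Run:
```python
from h import *
a=cv2.imread("pics/side0.png");b=cv2.imread("pics/top0.png")
R=lambda im,x,y,w,h,s:cv2.resize(im[y:y+h,x:x+w],None,fx=s,fy=s,interpolation=cv2.INTER_CUBIC)
A=R(a,235,260,100,70,4); B=R(b,190,195,80,70,4); C=R(a,270,140,100,75,4); D=R(b,285,175,80,75,4)
o=np.zeros((600,800,3),np.uint8)
for im,x,y in((A,0,0),(B,400,0),(C,0,300),(D,400,300)): o[y:y+im.shape[0],x:x+im.shape[1]]=im
cv2.imwrite("pics/crop1.png",o)
```

```text
(no output)
```

View pics/crop1.png

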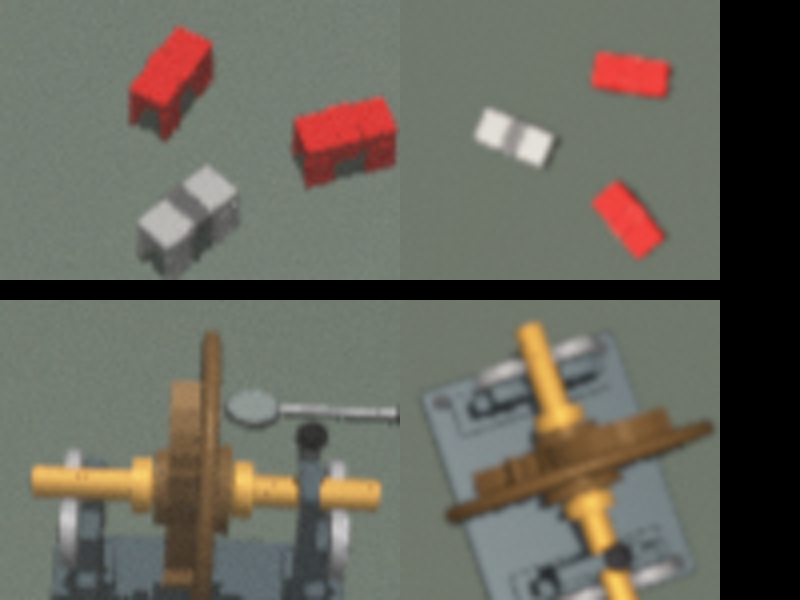

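```bash
cat > fit.py <<'E'
from h import *
from scipy.optimize import minimize, least_squares
np.set_printoptions(precision=4,suppress=True)
def rz(a): c,s=np.cos(a),np.sin(a); return np.array([[c,-s,0],[s,c,0],[0,0,1]])
def cov(f,roi,P,S=8):
    x,y,w,h=roi; q=np.array([proj(f,p) for p in P]); q=((q-[x,y]+.5)*S*16).astype(np.int32)
    m=np.zeros((h*S,w*S),np.float32); cv2.fillConvexPoly(m,cv2.convexHull(q),1,shift=4)
    return cv2.resize(cv2.GaussianBlur(m,(0,0),S*.35),(w,h),interpolation=cv2.INTER_AREA)
def rect(p,z,hx,hy):
    return [np.array([p[0],p[1],0])+rz(p[2])@[sx*hx,sy*hy,z] for sx,sy in((-1,-1),(1,-1),(1,1),(-1,1))]
E
cat > m1.py <<'E'
from fit import *
F={n:optics.grab_frame(n) for n in("side","top")}
roi={"side":(260,295,45,42),"top":(200,215,38,30)}
G={n:cv2.cvtColor(F[n]["frame"],cv2.COLOR_BGR2GRAY).astype(np.float32)[roi[n][1]:roi[n][1]+roi[n][3],roi[n][0]:roi[n][0]+roi[n][2]] for n in F}
def cost(p,ns=("side","top"),full=0):
    e=0
    for n in ns:
        t=cov(F[n],roi[n],rect(p,.036,.013,.028)); b=cov(F[n],roi[n],rect(p,.036,.013,max(p[3],.001)))
        al=cov(F[n],roi[n],rect(p,.036,.013,.028)+rect(p,0,.013,.028)); side=np.clip(al-t,0,1)
        A=np.stack([np.ones(t.size),t.ravel(),b.ravel(),side.ravel()],1); y=G[n].ravel()
        c=np.linalg.lstsq(A,y,rcond=None)[0]; r=y-A@c; e+=np.mean(r**2)
        if full: print(n,c,np.sqrt(np.mean(r**2)))
    return e
x0=list(onz(F["top"],218,229,.036)[:2])+[0,.005]
a0=onz(F["top"],211,225,.036);a1=onz(F["top"],226,233,.036);d=a1-a0;x0[2]=np.arctan2(d[1],d[0])-np.pi/2
print(x0)
for ns in(("side","top"),("side",),("top",)):
    r=minimize(cost,x0,args=(ns,),method="Nelder-Mead",options=dict(initial_simplex=np.array([x0]+[np.add(x0,v) for v in np.diag([.004,.004,.15,.002])]),maxiter=300,xatol=1e-5,fatol=1e-4))
    print(ns,r.x,r.fun); cost(r.x,ns,1)
# impeller
f=F["top"];s=F["side"]
e0=onz(f,363,207,.13);e1=onz(f,298,228.75,.13);print("rim",e0,e1,(e0+e1)/2,np.linalg.norm(e0-e1),np.arctan2(*(e0-e1)[:2]))
print("rimtop from side",onz(s,322.75,148.3,.23))
c=(e0+e1)/2; print("pred px of rim top: side",proj(s,[c[0],c[1],.23]),"top",proj(f,[c[0],c[1],.23]))
E
python3 m1.py
```

```text
[np.float64(0.4879137482494206), np.float64(0.13635825629530557), np.float64(-3.653331550730281), 0.005]
('side', 'top') [ 0.489   0.1359 -3.5648  0.0063] 61.40737094623462
side [122.9181  54.5624 -71.0133 -34.6916] 5.933548434437262
top [116.2044  96.2114 -61.8782 -45.0421] 5.118630082592581
('side',) [ 0.4898  0.1352 -3.5692  0.0064] 28.111991754860874
side [122.7215  55.9818 -70.7367 -34.1969] 5.302074287942491
('top',) [ 0.4886  0.1367 -3.5657  0.0065] 17.117211213066977
top [115.9658  97.305  -62.2136 -32.0301] 4.137295156629144
rim [ 0.5366 -0.2883  0.13  ] [ 0.4794 -0.1015  0.13  ] [ 0.508  -0.1949  0.13  ] 0.1953261592259821 2.844251792687495
rimtop from side [ 0.5187 -0.2196  0.23  ]
pred px of rim top: side [323.788  155.1089] top [335.929 215.405]
```

```bash
cat > m2.py <<'E'
from fit import *
F={n:optics.grab_frame(n) for n in("side","top")}
rois=[("top",(290,220,12,14)),("top",(354,198,16,15)),("side",(312,140,22,18))]
th=np.linspace(0,2*np.pi,120,endpoint=False);ph=np.linspace(0,2*np.pi,10,endpoint=False)
T,Pn=map(np.ravel,np.meshgrid(th,ph))
TOR=np.stack([.0055*np.sin(Pn),(.0945+.0055*np.cos(Pn))*np.cos(T),.13+(.0945+.0055*np.cos(Pn))*np.sin(T)],1)
def tor(p): return TOR@rz(p[2]).T+[p[0],p[1],0]
def cost(p,use=(0,1,2),full=0):
    e=0;P=tor(p)
    for i in use:
        n,(x,y,w,h)=rois[i]
        im=F[n]["frame"][y:y+h,x:x+w].astype(np.float32); Y=(im[...,2]-im[...,0]).ravel()
        t=cov(F[n],rois[i][1],P,6).ravel(); A=np.stack([np.ones(t.size),t],1)
        c=np.linalg.lstsq(A,Y,rcond=None)[0]; r=Y-A@c; e+=np.mean(r**2)
        if full: print(i,c,np.sqrt(np.mean(r**2)))
    return e
x0=[.508,-.195,.3]
for use in((0,1,2),(0,1),):
    r=minimize(cost,x0,args=(use,),method="Nelder-Mead",options=dict(initial_simplex=np.array([x0]+[np.add(x0,v) for v in np.diag([.006,.006,.05])]),maxiter=200,xatol=1e-5,fatol=1e-4))
    print(use,r.x,r.fun); cost(r.x,use,1)
p=r.x
E
python3 m2.py
```

```text
(0, 1, 2) [ 0.509  -0.1901  0.3041] 69.21485062892886
0 [ 1.5617 31.2043] 6.30357929596942
1 [ 3.8278 40.4299] 4.111062603956465
2 [ 2.1756 50.4397] 3.5466749152840653
(0, 1) [ 0.5087 -0.1894  0.3077] 56.10469437542294
0 [ 1.4957 30.3286] 6.455405841342607
1 [ 3.9392 41.2585] 3.7990037903353926
```

The grey 56 mm weight at side (282,315) / top (218,229) is the target. The candidates I rejected are the red look-alikes at side (278,280) and (321,295), and the short grey weight at (251,375). The crop confirms it: grey, with a clip band across the middle. The rim shows edge-on, with its top near side (322,148).

```bash
python3 -m handwheel '[{"dx":-3.7,"dy":-3.2,"claw":62},{"dx":-3.7,"dy":-3.2,"claw":62},{"dx":-3.7,"dy":-3.2,"claw":62},{"dx":-3.7,"dy":-3.2,"claw":62},{"dx":-3.7,"dy":-3.2,"claw":62},{"dx":-3.7,"dy":-3.2,"claw":62}]' 100 && python3 -m handwheel '[{"dx":-3.7,"dy":-3.2,"claw":62},{"dx":-3.7,"dy":-3.2,"claw":62},{"dx":-3.7,"dy":-3.2,"claw":62},{"dx":-3.7,"dy":-3.2,"claw":62},{"dx":-3.7,"dy":-3.2,"claw":62},{"dx":-3.7,"dy":-3.2,"claw":62}]' && python3 -m handwheel '[{"wz":0.18},{"wz":0.18},{"wz":0.18},{"wz":0.18},{"wz":0.18}]' && python3 -m handwheel '[{"wz":0.18},{"wz":0.18},{"wz":0.18},{"wz":0.18},{"wz":0.145},{},{}]'
```

```text
schema error: expected keys dx, dy, dz, wx, wy, wz, claw
```

```bash
python3 -m handwheel '[{"dx":-4.5,"dy":-3.8,"dz":0,"wx":0,"wy":0,"wz":0,"claw":62},{"dx":-4.5,"dy":-3.8,"dz":0,"wx":0,"wy":0,"wz":0,"claw":62},{"dx":-4.5,"dy":-3.8,"dz":0,"wx":0,"wy":0,"wz":0,"claw":62},{"dx":-4.5,"dy":-3.8,"dz":0,"wx":0,"wy":0,"wz":0,"claw":62},{"dx":-4.5,"dy":-3.8,"dz":0,"wx":0,"wy":0,"wz":0,"claw":62}]' 100 && python3 -m handwheel '[{"dx":-4.5,"dy":-3.8,"dz":0,"wx":0,"wy":0,"wz":0,"claw":62},{"dx":-4.5,"dy":-3.8,"dz":0,"wx":0,"wy":0,"wz":0,"claw":62},{"dx":-4.5,"dy":-3.8,"dz":0,"wx":0,"wy":0,"wz":0,"claw":62},{"dx":-4.5,"dy":-3.8,"dz":0,"wx":0,"wy":0,"wz":0,"claw":62},{"dx":-4.0,"dy":-3.9,"dz":0,"wx":0,"wy":0,"wz":0,"claw":62}]' && python3 -m handwheel '[{"dx":0,"dy":0,"dz":0,"wx":0,"wy":0,"wz":0.18,"claw":62},{"dx":0,"dy":0,"dz":0,"wx":0,"wy":0,"wz":0.18,"claw":62},{"dx":0,"dy":0,"dz":0,"wx":0,"wy":0,"wz":0.18,"claw":62},{"dx":0,"dy":0,"dz":0,"wx":0,"wy":0,"wz":0.18,"claw":62},{"dx":0,"dy":0,"dz":0,"wx":0,"wy":0,"wz":0.18,"claw":62}]' && python3 -m handwheel '[{"dx":0,"dy":0,"dz":0,"wx":0,"wy":0,"wz":0.18,"claw":62},{"dx":0,"dy":0,"dz":0,"wx":0,"wy":0,"wz":0.18,"claw":62},{"dx":0,"dy":0,"dz":0,"wx":0,"wy":0,"wz":0.18,"claw":62},{"dx":0,"dy":0,"dz":0,"wx":0,"wy":0,"wz":0.18,"claw":62},{"dx":0,"dy":0,"dz":0,"wx":0,"wy":0,"wz":0.145,"claw":62},{"dx":0,"dy":0,"dz":0,"wx":0,"wy":0,"wz":0,"claw":62}]'
```

```text
clock: 1.52
position: [0.3188, 0.371, 0.2315]
tool_rot: [3.141, 0.0, 2.913]
force: [1.0, 0.8, 1.1]
grip_width: 0.0531
finger_force: 0.0
clock: 2.15
position: [0.4898, 0.135, 0.2315]
tool_rot: [3.141, 0.001, 2.913]
force: [0.6, 0.6, -1.3]
grip_width: 0.0531
finger_force: 0.0
clock: 2.78
position: [0.4888, 0.1367, 0.2314]
tool_rot: [3.141, -0.0, 2.007]
force: [0.1, -0.0, -0.1]
grip_width: 0.0531
finger_force: 0.0
clock: 3.52
position: [0.4887, 0.1369, 0.2313]
tool_rot: [3.141, 0.0, 1.149]
force: [0.2, -0.0, -0.4]
grip_width: 0.053
finger_force: 0.0
```

```bash
python3 -m handwheel '[{"dx":-0.1,"dy":0,"dz":4.5,"wx":0,"wy":0,"wz":0,"claw":62},{"dx":0,"dy":0,"dz":4.5,"wx":0,"wy":0,"wz":0,"claw":62},{"dx":0,"dy":0,"dz":4.5,"wx":0,"wy":0,"wz":0,"claw":62},{"dx":0,"dy":0,"dz":3,"wx":0,"wy":0,"wz":0,"claw":62},{"dx":0,"dy":0,"dz":0,"wx":0,"wy":0,"wz":0,"claw":62}]'
python3 - <<'E'
from h import *
f=optics.grab_frame("side");g=optics.grab_frame("top")
R=lambda im,x,y,w,h,s:cv2.resize(im[y:y+h,x:x+w],None,fx=s,fy=s,interpolation=cv2.INTER_CUBIC)
cv2.imwrite("pics/pre.png",np.hstack([R(f["frame"],230,230,100,110,4),R(g["frame"],170,180,100,110,4)]))
E
```

```text
clock: 4.15
position: [0.4874, 0.1353, 0.065]
tool_rot: [-3.139, 0.002, 1.15]
force: [-0.3, -0.2, 0.4]
grip_width: 0.0534
finger_force: 0.0
```

View pics/pre.png

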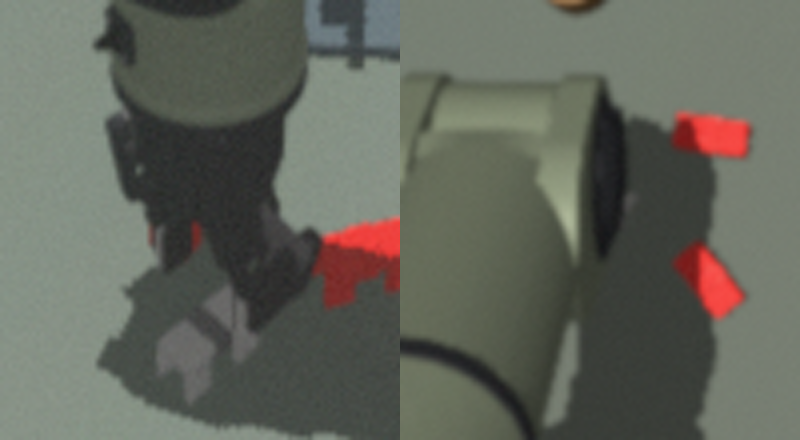

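The gripper straddles the grey weight, seen near crop (200,340) in the side view, with the red ones clear of it. I'm descending and gripping.

```bash
python3 -m handwheel '[{"dx":0.1,"dy":0.1,"dz":2.7,"wx":0,"wy":0,"wz":0,"claw":62},{"dx":0,"dy":0,"dz":2.6,"wx":0,"wy":0,"wz":0,"claw":62},{"dx":0,"dy":0,"dz":0,"wx":0,"wy":0,"wz":0,"claw":62},{"dx":0,"dy":0,"dz":0,"wx":0,"wy":0,"wz":0,"claw":62}]' ; python3 -m handwheel '[{"dx":0,"dy":0,"dz":0,"wx":0,"wy":0,"wz":0,"claw":10},{"dx":0,"dy":0,"dz":0,"wx":0,"wy":0,"wz":0,"claw":10},{"dx":0,"dy":0,"dz":0,"wx":0,"wy":0,"wz":0,"claw":10},{"dx":0,"dy":0,"dz":0,"wx":0,"wy":0,"wz":0,"claw":10},{"dx":0,"dy":0,"dz":0,"wx":0,"wy":0,"wz":0,"claw":10}]' 100
```

```text
clock: 4.75
position: [0.4904, 0.1365, 0.0149]
tool_rot: [3.14, -0.001, 1.148]
force: [-0.1, -0.2, 1.3]
grip_width: 0.0526
finger_force: 0.0
clock: 5.38
position: [0.4902, 0.1366, 0.0145]
tool_rot: [3.141, -0.001, 1.148]
force: [-2.6, -0.4, 17.5]
grip_width: 0.0242
finger_force: 97.0
```

```bash
python3 -m handwheel '[{"dx":0,"dy":0,"dz":-1,"wx":0,"wy":0,"wz":0,"claw":10},{"dx":0,"dy":0,"dz":-4,"wx":0,"wy":0,"wz":0,"claw":10},{"dx":0,"dy":0,"dz":-4.5,"wx":0,"wy":0,"wz":0,"claw":10},{"dx":0,"dy":0,"dz":-4.5,"wx":0,"wy":0,"wz":0,"claw":10},{"dx":0,"dy":0,"dz":-4.5,"wx":0,"wy":0,"wz":0,"claw":10},{"dx":0,"dy":0,"dz":-4.5,"wx":0,"wy":0,"wz":0,"claw":10},{"dx":0,"dy":0,"dz":-4,"wx":0,"wy":0,"wz":0,"claw":10},{"dx":0,"dy":0,"dz":0,"wx":0,"wy":0,"wz":0,"claw":10}]' && python3 -m handwheel '[{"dx":0,"dy":0,"dz":0,"wx":0,"wy":0,"wz":-0.182,"claw":10},{"dx":0,"dy":0,"dz":0,"wx":0,"wy":0,"wz":-0.182,"claw":10},{"dx":0,"dy":0,"dz":0,"wx":0,"wy":0,"wz":-0.182,"claw":10},{"dx":0,"dy":0,"dz":0,"wx":0,"wy":0,"wz":-0.182,"claw":10},{"dx":0,"dy":0,"dz":0,"wx":0,"wy":0,"wz":0,"claw":10}]'
```

```text
clock: 6.38
position: [0.4904, 0.1364, 0.2861]
tool_rot: [3.139, -0.004, 1.148]
force: [-0.3, 0.5, -2.2]
grip_width: 0.0245
finger_force: 98.8
clock: 7.0
position: [0.4892, 0.1359, 0.2827]
tool_rot: [-3.14, -0.0, 1.875]
force: [-0.2, 0.0, -1.9]
grip_width: 0.024
finger_force: 98.6
```

```bash
python3 -m handwheel '[{"dx":-4.5,"dy":-1.1,"dz":0,"wx":0,"wy":0,"wz":0,"claw":10},{"dx":-4.5,"dy":-1.1,"dz":0,"wx":0,"wy":0,"wz":0,"claw":10},{"dx":-4.5,"dy":-1.1,"dz":0,"wx":0,"wy":0,"wz":0,"claw":10},{"dx":-4.5,"dy":-1.1,"dz":0,"wx":0,"wy":0,"wz":0,"claw":10},{"dx":-4.5,"dy":-1.1,"dz":0,"wx":0,"wy":0,"wz":0,"claw":10},{"dx":-4.5,"dy":-1.1,"dz":0,"wx":0,"wy":0,"wz":0,"claw":10},{"dx":-4.6,"dy":-1.3,"dz":0,"wx":0,"wy":0,"wz":0,"claw":10},{"dx":0,"dy":0,"dz":0,"wx":0,"wy":0,"wz":0,"claw":10}]'
python3 -m handwheel '[{"dx":0,"dy":0,"dz":0,"wx":0,"wy":0,"wz":0,"claw":10},{"dx":0,"dy":0,"dz":0,"wx":0,"wy":0,"wz":0,"claw":10}]'
cat > look.py <<'E'
import sys
from fit import *
f=optics.grab_frame("side");g=optics.grab_frame("top")
cv2.imwrite("pics/s_%s.png"%sys.argv[1],f["frame"]);cv2.imwrite("pics/t_%s.png"%sys.argv[1],g["frame"])
R=lambda im,x,y,w,h,s:cv2.resize(im[y:y+h,x:x+w],None,fx=s,fy=s,interpolation=cv2.INTER_CUBIC)
cv2.imwrite("pics/c_%s.png"%sys.argv[1],np.hstack([R(f["frame"],290,120,67,85,6),R(g["frame"],285,165,66,85,6)]))
E
python3 look.py a
```

```text
clock: 8.0
position: [0.5082, -0.1925, 0.2829]
tool_rot: [-3.14, 0.001, 1.866]
force: [-0.1, 0.1, -1.1]
grip_width: 0.0238
finger_force: 98.6
clock: 8.25
position: [0.5093, -0.1877, 0.2831]
tool_rot: [-3.141, -0.0, 1.876]
force: [0.4, 0.2, -1.5]
grip_width: 0.0239
finger_force: 98.6
```

View pics/c_a.png

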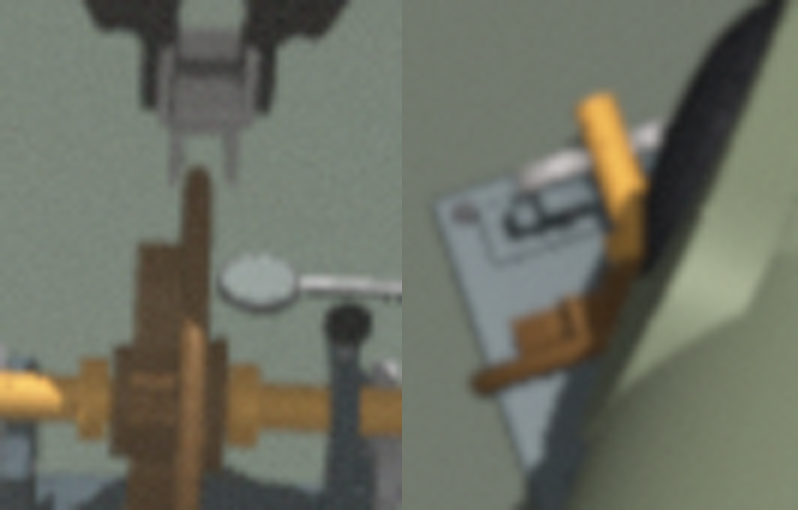

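```bash
cat > chk.py <<'E'
from fit import *
f=optics.grab_frame("side"); s=monitor.observe(); p=np.array(s["position"]); yaw=s["tool_rot"][2]
print(p,s["tool_rot"],s["force"])
W=rz(yaw-np.pi/2)   # weight x = tool y axis, weight y = tool x
c=p-np.array([0,0,.0145])-.0011*W@[0,1,0]  # underside centre
for n,q in (("foot+",(.013,.028,0)),("foot-",(-.013,.028,0)),("top+",(.013,.028,.036)),("top-",(-.013,.028,.036)),("topfar+",(.013,-.028,.036)),("topfar-",(-.013,-.028,.036))):
    u=proj(f,c+W@np.array(q)); print(n,u,(u-[290,120]+.5)*6)
W2=rz(.305)
for a in (0,.2,.4,.6,.8): print(a,(proj(f,[.509,-.190,.13]+W2@np.array([0,-.0945*np.sin(-a),.0945*np.cos(a)]))-[290,120]+.5)*6)
E
python3 chk.py
```

```text
[ 0.5093 -0.1881  0.2833] [ 3.1415 -0.0002  1.8763] [-0.5762 -0.6907 -1.24  ]
foot+ [317.4603 150.3898] [167.7616 185.3389]
foot- [328.7249 150.7943] [235.3494 187.7656]
top+ [318.1407 137.6827] [171.8442 109.0961]
top- [329.6534 138.0804] [240.9202 111.4822]
topfar+ [318.5399 123.4633] [174.2395  23.78  ]
topfar- [329.6693 123.8309] [241.0159  25.9851]
0 [198.8181 231.0022]
0.2 [198.0667 264.0986]
0.4 [196.8587 303.867 ]
0.6 [195.2425 348.5273]
0.8 [193.292  395.9578]
```

Run:
```python
from fit import *
for n in("top","side"):
    f=optics.grab_frame(n); im=cv2.imread(f"pics/{n}0.png").astype(float)
    d=im[...,2]-im[...,0]; m=np.zeros(d.shape,bool)
    if n=="top": m[178:257,310:350]=1
    else: m[175:200,270:368]=1
    w=np.where(m,np.clip(d-60,0,40),0)   # saturated => silhouette, shading-independent
    ys,xs=np.nonzero(w); ww=w[ys,xs]
    # per-slice width along the bar; keep thin bare-shaft slices
    P=[]
    if n=="top":
        for y in range(178,257):
            r=w[y];
            if r.sum()/40>3 and r.sum()/40<12: P.append((np.average(np.arange(560),weights=r),y,r.sum()/40))
    else:
        for x in range(270,368):
            r=w[:,x]
            if r.sum()/40>3 and r.sum()/40<12: P.append((x,np.average(np.arange(420),weights=r),r.sum()/40))
    P=np.array(P); print(n,len(P),np.round(P[::5],1).tolist())
    X=np.array([onz(f,a,b,.13) for a,b,_ in P]); e=rz(.305).T@(X-[.509,-.19,.13]).T
    print("rim frame x:",e[0,::5]*1000,"\n y:",e[1,::5]*1000)
```

```text
top 63 [[317.6, 181.0, 3.6], [318.3, 186.0, 6.4], [320.0, 191.0, 6.8], [321.7, 196.0, 7.0], [324.3, 201.0, 8.6], [332.9, 208.0, 10.0], [336.7, 213.0, 3.7], [330.0, 222.0, 7.5], [331.2, 227.0, 9.6], [334.1, 232.0, 6.9], [334.2, 237.0, 3.2], [339.5, 247.0, 6.5], [341.0, 252.0, 6.9]]
rim frame x: [ 108.8714   94.7119   79.5726   64.4365   48.5923   21.8134    4.9485
  -12.9998  -27.4697  -43.3504  -56.7485  -88.0061 -102.6001] 
 y: [ -4.6351  -1.4935  -1.3295  -1.2562  -3.3577 -19.9293 -25.2459   1.2536
   2.6646  -0.1466   4.2018  -0.4253   0.14  ]
side 62 [[278.0, 183.8, 4.2], [283.0, 184.3, 5.6], [288.0, 184.5, 5.7], [293.0, 184.7, 5.7], [298.0, 184.8, 6.0], [303.0, 184.6, 8.8], [308.0, 184.6, 4.2], [332.0, 185.7, 10.4], [337.0, 186.6, 6.1], [342.0, 187.0, 6.0], [353.0, 187.5, 6.0], [358.0, 187.6, 6.2], [363.0, 187.8, 6.1]]
rim frame x: [ 109.6336   96.7077   83.8765   71.0591   58.2748   45.5393   32.7618
  -28.4711  -41.1598  -53.8344  -81.6659  -94.3083 -106.9316] 
 y: [-6.7013 -5.6307 -5.6713 -5.7192 -6.2104 -7.7926 -8.3015 -7.8074 -5.0106
 -4.6176 -4.2134 -4.4856 -4.5538]
```

```bash
python3 -m handwheel '[{"dx":-0.1,"dy":0,"dz":1.5,"wx":0,"wy":0,"wz":0,"claw":10},{"dx":0,"dy":0,"dz":1.5,"wx":0,"wy":0,"wz":0,"claw":10},{"dx":0,"dy":0,"dz":1,"wx":0,"wy":0,"wz":0,"claw":10},{"dx":0,"dy":0,"dz":0.7,"wx":0,"wy":0,"wz":0,"claw":10},{"dx":0,"dy":0,"dz":0,"wx":0,"wy":0,"wz":0,"claw":10},{"dx":0,"dy":0,"dz":0,"wx":0,"wy":0,"wz":0,"claw":10}]' 120; python3 look.py b
```

```text
clock: 9.25
position: [0.5097, -0.1899, 0.2366]
tool_rot: [3.141, 0.0, 1.876]
force: [-0.4, -1.1, -1.8]
grip_width: 0.0234
finger_force: 121.1
```

View pics/c_b.png

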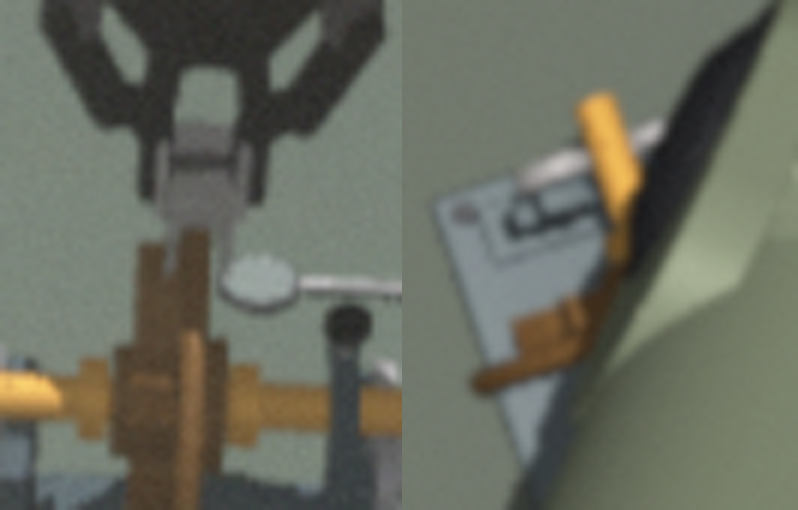

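The bead, about crop columns 182–211, sits inside the channel, with feet at about 168 and 228, so it is centred within about 1 mm. I'm pressing slowly.

```bash
python3 -m handwheel '[{"dx":0,"dy":0,"dz":0.2,"wx":0,"wy":0,"wz":0,"claw":10},{"dx":0,"dy":0,"dz":0.2,"wx":0,"wy":0,"wz":0,"claw":10},{"dx":0,"dy":0,"dz":0.1,"wx":0,"wy":0,"wz":0,"claw":10},{"dx":0,"dy":0,"dz":0,"wx":0,"wy":0,"wz":0,"claw":10}]';for i in 1; do python3 -m handwheel '[{"dx":0,"dy":0,"dz":0.1,"wx":0,"wy":0,"wz":0,"claw":10},{"dx":0,"dy":0,"dz":0,"wx":0,"wy":0,"wz":0,"claw":10}]'; python3 -m handwheel '[{"dx":0,"dy":0,"dz":0.1,"wx":0,"wy":0,"wz":0,"claw":10},{"dx":0,"dy":0,"dz":0,"wx":0,"wy":0,"wz":0,"claw":10}]';done
```

```text
clock: 9.85
position: [0.5097, -0.1899, 0.2316]
tool_rot: [3.141, 0.0, 1.876]
force: [0.1, 1.1, 4.9]
grip_width: 0.0237
finger_force: 122.1
clock: 10.1
position: [0.5098, -0.19, 0.2307]
tool_rot: [3.141, 0.001, 1.876]
force: [-0.7, 0.4, 7.0]
grip_width: 0.0236
finger_force: 122.4
clock: 10.35
position: [0.5098, -0.1901, 0.2297]
tool_rot: [3.141, 0.001, 1.876]
force: [0.3, -1.0, 4.6]
grip_width: 0.0233
finger_force: 122.3
```

```bash
python3 -m handwheel '[{"dx":0,"dy":0,"dz":0.1,"wx":0,"wy":0,"wz":0,"claw":10},{"dx":0,"dy":0,"dz":0.1,"wx":0,"wy":0,"wz":0,"claw":10},{"dx":0,"dy":0,"dz":0,"wx":0,"wy":0,"wz":0,"claw":10}]'; python3 -m handwheel '[{"dx":0,"dy":0,"dz":0.15,"wx":0,"wy":0,"wz":0,"claw":10},{"dx":0,"dy":0,"dz":0.15,"wx":0,"wy":0,"wz":0,"claw":10},{"dx":0,"dy":0,"dz":0,"wx":0,"wy":0,"wz":0,"claw":10}]'; python3 -m handwheel '[{"dx":0,"dy":0,"dz":0.1,"wx":0,"wy":0,"wz":0,"claw":10},{"dx":0,"dy":0,"dz":0.1,"wx":0,"wy":0,"wz":0,"claw":10},{"dx":0,"dy":0,"dz":0,"wx":0,"wy":0,"wz":0,"claw":10}]'
```

```text
clock: 10.72
position: [0.5093, -0.19, 0.2271]
tool_rot: [-3.141, 0.0, 1.876]
force: [2.1, -2.2, -4.0]
grip_width: 0.0232
finger_force: 121.3
clock: 11.1
position: [0.5091, -0.1895, 0.2238]
tool_rot: [-3.141, -0.001, 1.876]
force: [-0.2, 0.3, -10.4]
grip_width: 0.0232
finger_force: 120.6
clock: 11.48
position: [0.5097, -0.1899, 0.2225]
tool_rot: [3.141, 0.0, 1.876]
force: [-0.7, -0.1, -2.5]
grip_width: 0.0236
finger_force: 121.1
```

Snapped through. Now seating it.

```bash
python3 -m handwheel '[{"dx":0,"dy":0,"dz":0.1,"wx":0,"wy":0,"wz":0,"claw":10},{"dx":0,"dy":0,"dz":0,"wx":0,"wy":0,"wz":0,"claw":10}]'; python3 -m handwheel '[{"dx":0,"dy":0,"dz":0.1,"wx":0,"wy":0,"wz":0,"claw":10},{"dx":0,"dy":0,"dz":0,"wx":0,"wy":0,"wz":0,"claw":10}]';python3 -m handwheel '[{"dx":0,"dy":0,"dz":0.1,"wx":0,"wy":0,"wz":0,"claw":10},{"dx":0,"dy":0,"dz":0,"wx":0,"wy":0,"wz":0,"claw":10}]'
```

```text
clock: 11.72
position: [0.5095, -0.1899, 0.2213]
tool_rot: [3.141, 0.0, 1.876]
force: [-0.5, -0.6, -0.9]
grip_width: 0.0235
finger_force: 121.1
clock: 11.98
position: [0.5097, -0.1899, 0.2205]
tool_rot: [3.141, 0.0, 1.876]
force: [1.1, 1.4, 2.5]
grip_width: 0.0238
finger_force: 122.1
clock: 12.22
position: [0.5102, -0.1901, 0.2202]
tool_rot: [3.14, 0.001, 1.876]
force: [-1.9, 0.3, 14.3]
grip_width: 0.0235
finger_force: 123.6
```

```bash
python3 -m handwheel '[{"dx":0,"dy":0,"dz":0.1,"wx":0,"wy":0,"wz":0,"claw":10},{"dx":0,"dy":0,"dz":0,"wx":0,"wy":0,"wz":0,"claw":10},{"dx":0,"dy":0,"dz":0,"wx":0,"wy":0,"wz":0,"claw":10},{"dx":0,"dy":0,"dz":0,"wx":0,"wy":0,"wz":0,"claw":10}]'; python3 look.py c; python3 chk.py
```

```text
clock: 12.72
position: [0.5107, -0.1904, 0.2201]
tool_rot: [3.138, 0.002, 1.876]
force: [-3.2, 0.9, 27.4]
grip_width: 0.0233
finger_force: 125.2
[ 0.5107 -0.1904  0.2201] [3.1383 0.0017 1.8756] [-1.2549  1.2695 27.8129]
foot+ [316.0792 170.7071] [159.4753 307.2424]
foot- [326.916  171.1248] [224.4959 309.7486]
top+ [316.7043 158.9184] [163.2256 236.5104]
top- [327.7704 159.3308] [229.6225 238.985 ]
topfar+ [317.1513 144.5502] [165.9077 150.3011]
topfar- [327.8629 144.9328] [230.1773 152.5967]
0 [198.8181 231.0022]
0.2 [198.0667 264.0986]
0.4 [196.8587 303.867 ]
0.6 [195.2425 348.5273]
0.8 [193.292  395.9578]
```

View pics/c_c.png

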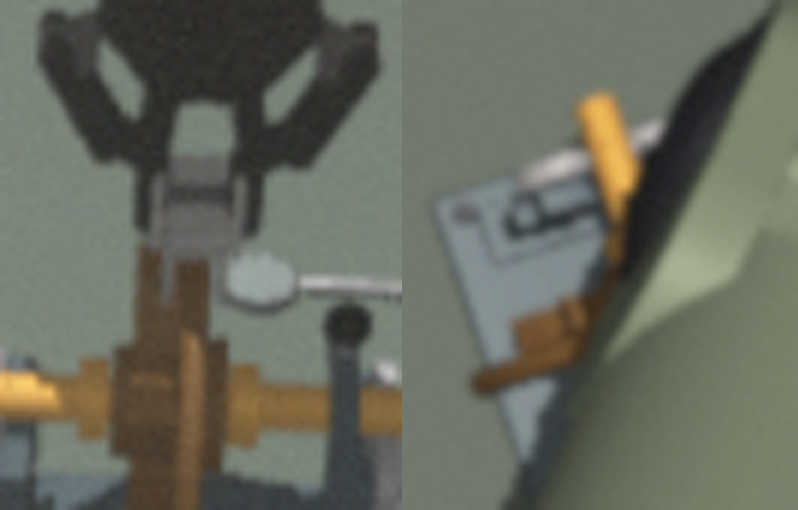

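The weight is home over the bead. The hooks snapped, the seat met the bead at TCP z 0.220 and the push is steady at about 27 N. The rim end in the top crop at (475,385) has not moved.

```bash
python3 -c "
from workcell import job_done; print(job_done())"
```

```text
the job is handed in; nothing more can be done
None
```

I clipped the longer zinc weight over the top of the rim and handed the job in while still holding it down at about 27 N: the hooks snapped past the bead, it sat home within about 1 mm of centre, and I saw no sign of the impeller turning.

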